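# Open the access panel of a laser console

## Task

Take the screwdriver from its stand and use it to turn both slotted cam fasteners on the console's sloping face a full quarter turn counter-clockwise, so that they free the access panel; do not turn them with the gripper itself. Put the screwdriver back standing in its stand, then lift the panel off by its handle and lay it flat, handle up, in the middle of the blue mat without dropping it. Leave everything else on the bench where it stands.

Things in the scene. Friction and masses are not known exactly. Their poses are not given: they have to be found in the camera images.
- console: fixed console, dark blue cheeks, pale body, 198 (x) x 284 (y) x 166 mm; origin at the centre of its underside, low front to -x. Its 170 mm long face rises 25 degrees from front to back: its normal leans 25 degrees from vertical to -x. Middle of the face: x -10, z 130 mm; the cam axes stand 96.5 mm to +y and -y of it, the panel between them
- cam_left_slot (a point): slot mouth of the left (+y) cam: brass round head 36 mm across; the point is on its turning axis, at the head's top. z = that axis, out of the sloping face; y = line of the slot (turns with the cam). The slot runs right across, 7 mm wide (11 at its flared mouth), 9.5 deep. A red tongue 12 mm wide, under the slot along -y, reaches 33 mm from the axis and holds the panel's edge down while over it
- cam_right_slot (a point): slot mouth of the right (-y) cam: brass round head 36 mm across; the point is on its turning axis, at the head's top. z = that axis, out of the sloping face; y = line of the slot (turns with the cam). The slot runs right across, 7 mm wide (11 at its flared mouth), 9.5 deep. A red tongue 12 mm wide, under the slot along +y, reaches 33 mm from the axis and holds the panel's edge down while over it
- cam_left (a joint): angle of the left cam, rad: 0 = locked (tongue across the panel's edge), grows counter-clockwise as seen looking at the sloping face, and stops at 1.57 (quarter turn, tongue parallel to the panel's edge, panel free). Stiff: about 0.1 N m; stays where it is left. It starts at 0 to 0.25. The screwdriver blade has some 0.17 rad of play in the slot either way, so turn it past the quarter turn by that much
- cam_right (a joint): angle of the right cam, rad: 0 = locked (tongue across the panel's edge), grows counter-clockwise as seen looking at the sloping face, and stops at 1.57 (quarter turn, tongue parallel to the panel's edge, panel free). Stiff: about 0.1 N m; stays where it is left. It starts at 0 to 0.25. The screwdriver blade has some 0.17 rad of play in the slot either way, so turn it past the quarter turn by that much
- panel_grip (a point): centre of the handle bar of the loose dark grey panel. Plate 110 (x, up the slope) x 150 (y) x 5 mm, 0.3 kg, on the sloping face between two 4 mm high strips (above and below it) that stop it sliding; z = its normal. Aluminium bar 16 (x) x 100 (y) x 14 mm on two end posts (78 mm free between), the point 37 mm above the plate's underside, 25 mm free under the bar
- screwdriver_grip (a point): middle of the square teal handle (26 x 26 mm, 69 long) of the flat screwdriver standing blade down in its stand, to be lifted straight out. On its axis, 118 mm above the blade's tip, 32 below the handle's end; z points from blade to handle. Blade 18 mm wide along y, 4 thick along x, 14 long; 10 mm shaft; guard 36 mm across, its underside 75 mm above the tip. 0.12 kg
- stand: fixed orange block 80 x 80 x 85 mm; origin at the centre of its underside. In the middle of its top a square well 26 mm wide (32 at its mouth), 80 deep; the screwdriver hangs in it, any way round, its guard resting on the top, its grip point then 128 mm above the bench
- mat: fixed blue mat, 200 x 200 x 4 mm; origin at the centre of its underside, on the bench
- lens_mount: black ring lens mount on a short post with a 75 x 60 mm foot, 180 mm tall, loose; to be left alone; origin at the centre of its underside
- heat_sink: aluminium finned heat sink, 80 x 80 x 42 mm, loose; to be left alone; origin at the centre of its underside
- lens_tube: black lens tube lying on two feet, 130 mm long, 43 mm high, loose; to be left alone; origin at the centre of its underside
- driver_module: blue block-shaped laser driver, 60 x 90 x 70 mm, loose; to be left alone; origin at the centre of its underside
- filter_wheel: flat black disc 110 mm across, 26 mm high, loose; to be left alone; origin at the centre of its underside
- solvent_jar: amber jar 60 mm across, 90 mm high, loose; to be left alone; origin at the centre of its underside
- parts_box: white divided parts box 100 x 130 x 45 mm, loose; to be left alone; origin at the centre of its underside

How it is judged:
On the way, in this order (a step that is already met when the one before it is completed fails the run):
1. the screwdriver is lifted clear of its stand (height (world z) of screwdriver_grip above 0.2 m), for 0.1 s.
2. one cam fastener is turned to at least 1.2 rad, the panel still in place (value of joint any of cam_left, cam_right above 1.2 rad and distance of panel_grip from where it was at the start of the episode below 0.015 m), for 0.1 s.
3. both cam fasteners are turned to at least 1.2 rad, the panel still in place (value of joint each of cam_left, cam_right above 1.2 rad and distance of panel_grip from where it was at the start of the episode below 0.015 m), for 0.1 s.
4. the screwdriver stands in its stand again, let go (horizontal distance between screwdriver_grip and stand below 0.012 m and height (world z) of screwdriver_grip below 0.136 m and angle between screwdriver_grip's own z axis and vertical below 0.15 rad and contact force between the fingers and screwdriver below 0.1 N), for 0.2 s.
5. the panel is lifted off the console (distance of panel_grip from where it was at the start of the episode above 0.06 m), for 0.1 s.
At the end, for the whole second after the job is handed in: Both cams stand at 1.2 rad or more; the screwdriver stands upright in its stand (within 12 mm and 0.15 rad, guard within 8 mm of the stand's top); the panel lies flat (within 0.08 rad), handle up, on the mat with its middle within 45 mm of the mat's middle; both at rest (value of joint each of cam_left, cam_right above 1.2 rad and horizontal distance between screwdriver_grip and stand below 0.012 m and height (world z) of screwdriver_grip below 0.136 m and angle between screwdriver_grip's own z axis and vertical below 0.15 rad and horizontal distance between panel_grip and mat below 0.045 m and height (world z) of panel_grip between 0.036 and 0.047 m and angle between panel_grip's own z axis and vertical below 0.08 rad and linear speed of each of panel, screwdriver below 0.02 m/s); the robot touches nothing.
It fails at once if the gripper or the arm pushes a cam itself (contact force between any of the fingers, the arm and cam_left above 2 N or contact force between any of the fingers, the arm and cam_right above 2 N).
It fails at once if the panel is dropped (falls faster than 0.6 m/s out of the fingers) (linear speed of panel above 0.6 m/s and contact force between the fingers and panel below 0.1 N).
It fails at once if another thing on the bench is moved by more than 30 mm or tipped (distance of any of lens_mount, heat_sink, lens_tube, driver_module, filter_wheel, solvent_jar, parts_box from where it was at the start of the episode above 0.03 m or angle between any of lens_mount, heat_sink, lens_tube, driver_module, filter_wheel, solvent_jar, parts_box's own z axis and vertical above 0.3 rad).
It also fails if it takes over 72 s, if anything falls off the work surface, if the arm or the gripper's body presses on something with over 40 N, if the wrist force passes 120 N, or if a joint passes its speed limit or range.

## Robot

A 7-joint arm with a two-finger parallel gripper is mounted at the origin on the work surface. World frame = base frame: x ahead of the robot, y to its left, z up, the work surface at z = 0. Lengths are in m, angles in rad, forces in N, time in s.
With the tool pointing down it reaches from about 0.4 to 0.75 m from the base axis. Payload 19.5 kg.
Tool frame: the origin (TCP) lies between the finger pads; the fingertips stand 25 mm ahead of it and the grasp point (between the pads) lies 6 mm ahead of it; z points along the fingers, x is the direction in which the jaws open and shut, and the axes are right-handed (so a half turn about z gives the same grasp; the last joint's range is limited). The gripper opens to 85 mm and grips with 20 to 120 N. Pads are 22 mm wide; open, the fingers measure 114 mm over their backs; the gripper's body (76 mm by 85 mm) begins 54 mm behind the grasp point. The pads swing forward as they close: fully open they stand 13 mm farther back than shut.
Start: joints at [1.147, 0.707, -0.028, 1.485, 0.022, 0.951, -0.075], TCP at [0.214, -0.534, 0.256] pointing down, gripper open.
Joint ranges: [-2.71, 2.71], [-0.32, 2.16], [-1.57, 1.52], [0, 2.45], [-1.46, 4.6], [0, 2.02], [-2.83, 2.83]. Speed limits (rad/s): [1.89, 1.89, 2.57, 2.57, 3.01, 3.01, 3.01].

## Interface

Orientations are given as [roll, pitch, yaw] about the fixed x, y, z axes, in that order (R = Rz(yaw) Ry(pitch) Rx(roll)).
In Python, from station import * gives the robot as it stands.
- The arm moves only by the tool step_arm, never from a script. Its argument "rows" is a list of rows, each a list of 7 numbers: the turn, a rotation vector about the tool's x, y, z in rad, then the shift along the tool's x, y, z in m, then the closure in counts, from 0 (fully open) to 255 (shut). A call has exactly 10 rows; each row is the pose to reach, as a shift and turn from the pose measured when the call began, along the tool's axes at that moment; what a row does not reach only later rows make up. A row lasts 1/8 s, in which the tool goes at most 62.5 mm and 10.7 degrees, less where a joint would pass 70% of its speed; a pose out of reach is approached as far as the arm can. A call with a gripper value outside its range is refused whole. The fingers move at their own pace and stop on an object; "grip_force" is the grip in N (left out, the last holds). Time passes only in rows, so rows that repeat a pose let the fingers close, or fill a call up. It gives the time, the measured TCP pose, the force and the opening at its end, in the units of the state.
- state(): the state, without advancing time (a new reading comes with each control period).
- camera(name): name is "side" or "top" or "wrist"; returns a dict with "img" (480x640x3 uint8, red, green, blue), "fx", "fy", "cx", "cy" (pixels), "dist" ([k1, k2, p1, p2, k3] as OpenCV has them; the pictures are not rectified), "R" (3x3) and "t" (3): a world point X has camera coordinates R X + t. Camera axes: x right, y down, z forward; pixel columns grow to the right and rows downward; lengths in m; the calibration is good to about 2 mm. A picture is of the moment at which its call begins. There is no depth.
- close_job(): hands the job in, once; it reports no verdict.
Trained networks look in the newest picture that a camera, given by its name, has taken for a name from the list of things; names that differ only in an ending like _2 or _b are one class to them, and where a whole thing is asked for, a point or a joint stands for the part that bears it (a point fixed in the world has none). Each returns a list of dicts, best first, with "conf" (0 to 1); they miss things now and then, are a little off and sometimes report something else, mostly with a low value. They report only what shows in the picture. A call takes as long as a camera call.
- look_for(camera, name): "xyz" ([x, y, z] in m, in world coordinates, good to about 4 mm: the middle of the surface that is visible of it).
- regions_of(camera, name): "mask" (480x640 bool, what is visible of it).
- place_of(camera, name): "xyz" ([x, y, z] in m, in world coordinates, good to about 4 mm: a listed point, or the origin of a listed thing).
The state is a dict: "time_s": time; "joints": joint angles; "qvel": joint speeds; "joint_efforts": joint torques, N m; "tcp_pos": TCP position; "ee_rot": TCP orientation; "ft_force": force on the tool from outside, world axes, zero at the start; "torque": the same for the moment, N m; "finger_gap": finger opening in m.
Only numpy, scipy, OpenCV 4.12 (cv2) and the standard library are available. Lean on these libraries where they do the work, as an engineer would, in place of code of your own. Each camera call takes 0.05 s, during which the arm holds its last target.

## Working session

There is one attempt and no reset: what is moved stays moved. The work goes in short steps, Python scripts to look and compute and a tool call to move; the robot and the scene stay as the last step left them, time stands still between calls to the robot, and variables do not carry over. Pictures are saved under pics/ and viewed, and the job is handed in when it is done.

Besides the shell and the picture viewer there is one more tool, called after "Call:" by a JSON object that holds its "api" and its "payload", one argument or row to a line. step_arm: Moves the arm, as the interface text tells. Its arguments: {"type":"object","properties":{"rows":{"type":"array"},"grip_force":{"type":"number"}},"required":["rows"]}

```bash
ls; mkdir -p pics; python3 - <<'E'
from station import *
import cv2
print(state())
for n in ["side","top","wrist"]:
    c=camera(n); cv2.imwrite(f"pics/{n}0.png",c["img"][:,:,::-1]); print(n,c["fx"],c["cx"],c["cy"],c["R"],c["t"])
    for k in ["console","cam_left_slot","cam_right_slot","panel_grip","screwdriver_grip","stand","mat","lens_mount","heat_sink","lens_tube","driver_module","filter_wheel","solvent_jar","parts_box"]:
        r=place_of(n,k)
        print(k,[(([round(float(v),3) for v in q["xyz"]]),round(q["conf"],2)) for q in r[:2]])
print(state()["time_s"])
E
```

```text
pics
{'time_s': 0.0, 'joints': array([ 1.14728628,  0.70707927, -0.02763885,  1.48499384,  0.02197749,
        0.95091282, -0.07549263]), 'qvel': array([-4.39563312e-05,  2.22471516e-04, -1.63124154e-03, -4.45577135e-04,
       -2.31012098e-03, -5.23387944e-04,  4.61911142e-04]), 'joint_efforts': array([-1.85010745e-04, -8.83227682e+01,  1.23417869e+00, -2.36160868e+01,
        1.67540432e-02,  6.57985162e-03, -3.33637092e-05]), 'tcp_pos': array([ 0.2141705 , -0.5333679 ,  0.25584209]), 'ee_rot': array([ 3.14158951e+00,  1.09218466e-03, -1.18897536e+00]), 'ft_force': array([-0.37710394, -0.23660473,  0.28191425]), 'torque': array([ 0.00621019,  0.07145077, -0.00912147]), 'finger_gap': 0.08533456821999949}
side 596.8439493235587 319.3102651366177 243.45327758072546 [[ 0.99160533 -0.12879617 -0.01142006]
 [-0.10462435 -0.7473247  -0.65617036]
 [ 0.07597774  0.65185684 -0.75452637]] [-0.54626061  0.08379998  1.75174086]
console [([0.625, -0.004, 0.001], 0.85)]
cam_left_slot [([0.627, 0.094, 0.15], 0.67)]
cam_right_slot [([0.589, -0.096, 0.15], 0.42)]
panel_grip [([0.6, 0.002, 0.163], 0.
[... 1365 characters left out ...]
3)]
driver_module []
filter_wheel [([0.684, 0.416, -0.0], 0.66)]
solvent_jar [([0.676, -0.432, -0.006], 0.83), ([0.757, -0.288, -0.001], 0.68)]
parts_box [([0.362, -0.561, 0.0], 0.72)]
wrist 427.14660441457454 310.5358493994293 238.49064491085687 [[ 3.72411046e-01 -9.28067844e-01 -2.99294641e-04]
 [-8.78573476e-01 -3.52654032e-01  3.22092813e-01]
 [-2.99029530e-01 -1.19687969e-01 -9.46708049e-01]] [-0.57338257 -0.04076431  0.37931523]
console []
cam_left_slot []
cam_right_slot []
panel_grip []
screwdriver_grip []
stand []
mat []
lens_mount []
heat_sink []
lens_tube [([0.362, -0.559, 0.001], 0.74)]
driver_module []
filter_wheel []
solvent_jar []
parts_box [([0.364, -0.554, 0.001], 0.55)]
2.25
```

View pics/side0.png

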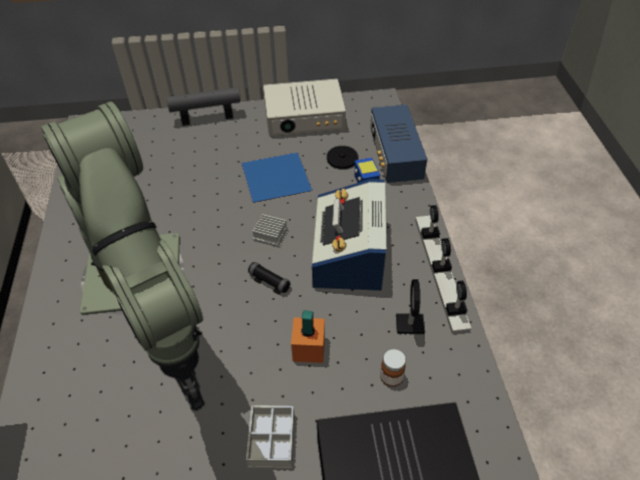

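View pics/top0.png

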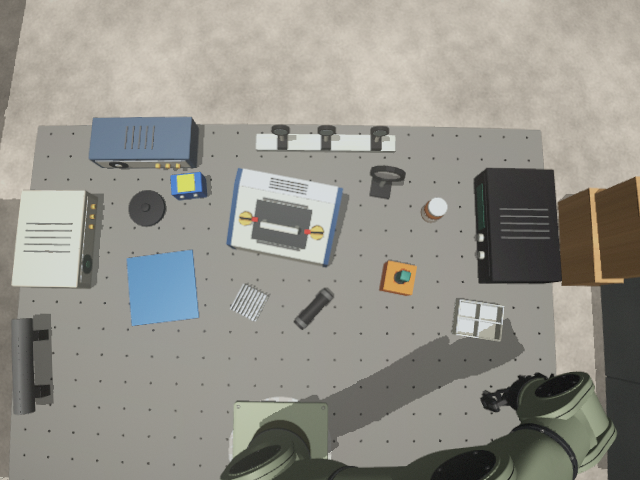

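```bash
cat > h.py <<'E'
from station import *
import numpy as np, cv2
from scipy.spatial.transform import Rotation as Ro
def pose():
    s=state(); return np.array(s["tcp_pos"]),Ro.from_euler('xyz',s["ee_rot"]),s
def rel(p,R):
    p0,R0,s=pose()
    rv=(R0.inv()*R).as_rotvec(); sh=R0.inv().apply(np.array(p)-p0)
    print("t",round(s["time_s"],2),"row",np.round(np.r_[rv,sh],4).tolist(),"|rot|deg",round(np.degrees(np.linalg.norm(rv)),1),"dist",round(np.linalg.norm(sh),3))
    print(" joints",np.round(s["joints"],2),"F",np.round(s["ft_force"],1),"T",np.round(s["torque"],2),"gap",round(s["finger_gap"],4))
def down(yaw): return Ro.from_euler('xyz',[np.pi,0,yaw])
def proj(c,X):
    X=np.atleast_2d(np.array(X,float)); q,_=cv2.projectPoints(X,cv2.Rodrigues(c["R"])[0],c["t"],np.array([[c["fx"],0,c["cx"]],[0,c["fy"],c["cy"]],[0,0,1]]),np.array(c["dist"],float)); return q[:,0]
def ray(c,uv):
    K=np.array([[c["fx"],0,c["cx"]],[0,c["fy"],c["cy"]],[0,0,1]])
    u=cv2.undistortPoints(np.array([[uv]],float),K,np.array(c["dist"],float))[0,0]
    R=np.array(c["R"]);t=np.array(c["t"]); return -R.T@t, R.T@np.array([u[0],u[1],1])
def onz(c,uv,z):
    o,d=ray(c,uv); return o+d*(z-o[2])/d[2]
def save(c,name,box=None,s=1):
    im=c["img"][:,:,::-1]
    if box: im=im[box[1]:box[3],box[0]:box[2]]
    cv2.imwrite(name,cv2.resize(np.ascontiguousarray(im),None,fx=s,fy=s,interpolation=cv2.INTER_CUBIC))
E
python3 - <<'E'
from h import *
im=cv2.imread("pics/top0.png")
a=cv2.resize(im[160:270,215:355],None,fx=5,fy=5,interpolation=cv2.INTER_CUBIC);cv2.imwrite("pics/a.png",a)
a=cv2.resize(im[250:305,370:430],None,fx=10,fy=10,interpolation=cv2.INTER_CUBIC);cv2.imwrite("pics/b.png",a)
c=camera("wrist"); p,R,s=pose(); print(R.inv().apply(-np.array(c["R"]).T@c["t"]-p), R.inv().apply(np.array(c["R"])[2]))
rel([.48,-.323,.30],down(-0.6))
E
```

```text
[-0.00149538 -0.0834753  -0.11577819] [-2.87351195e-04  3.22078688e-01  9.46712858e-01]
t 2.3 row [-0.0, 0.0001, -0.589, -0.0964, -0.3251, -0.0437] |rot|deg 33.7 dist 0.342
 joints [ 1.15  0.71 -0.03  1.48  0.02  0.95 -0.08] F [ 0.2  0.2 -0.8] T [0.07 0.02 0.01] gap 0.0852
```

View pics/a.png

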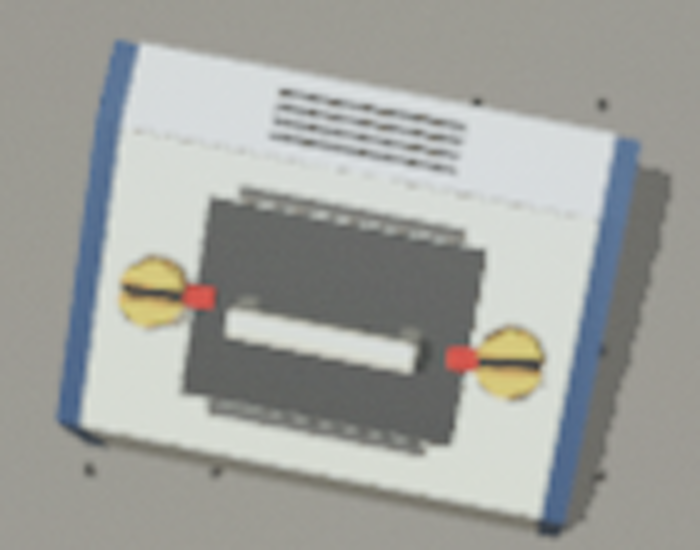

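View pics/b.png

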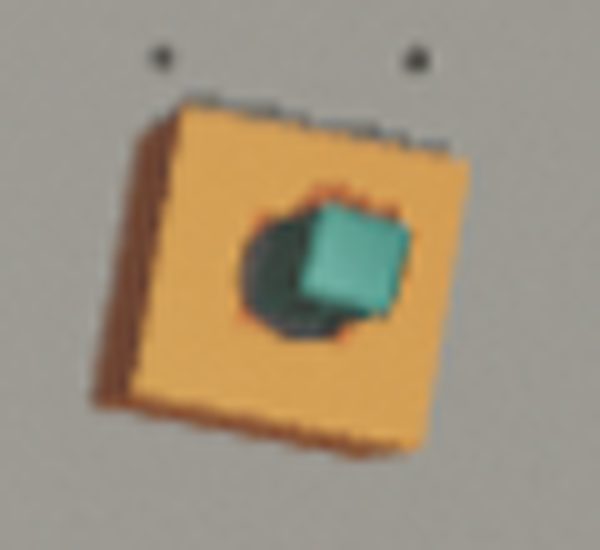

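Call:
{"api": "step_arm", "payload": {
  "rows": [
    [0,0,-0.15,-0.016,-0.055,-0.007,0],
    [0,0,-0.3,-0.034,-0.112,-0.014,0],
    [0,0,-0.45,-0.05,-0.17,-0.022,0],
    [0,0,-0.6,-0.066,-0.223,-0.03,0],
    [0,0,-0.75,-0.081,-0.275,-0.037,0],
    [0,0,-0.93,-0.096,-0.325,-0.044,0],
    [0,0,-0.93,-0.096,-0.325,-0.044,0],
    [0,0,-0.93,-0.096,-0.325,-0.044,0],
    [0,0,-0.93,-0.096,-0.325,-0.044,0],
    [0,0,-0.93,-0.096,-0.325,-0.044,0]
  ]
}}

```text
time_s: 3.55
tcp_pos: [0.4796, -0.324, 0.3003]
ee_rot: [3.141, 0.0, -0.26]
ft_force: [0.8, 0.4, -0.2]
finger_gap: 0.0855
```

```bash
python3 - <<'E'
from h import *
c=camera("wrist"); save(c,"pics/w1.png")
for k in ["screwdriver_grip","stand"]: print(k,[(np.round(q["xyz"],4),round(q["conf"],2)) for q in place_of("wrist",k)[:2]])
p,R,s=pose();print(p,R.as_euler('xyz'))
E
```

```text
screwdriver_grip []
stand []
[ 0.47983999 -0.32364457  0.30028239] [-3.14154599e+00  1.33028375e-04 -2.59653028e-01]
```

View pics/w1.png

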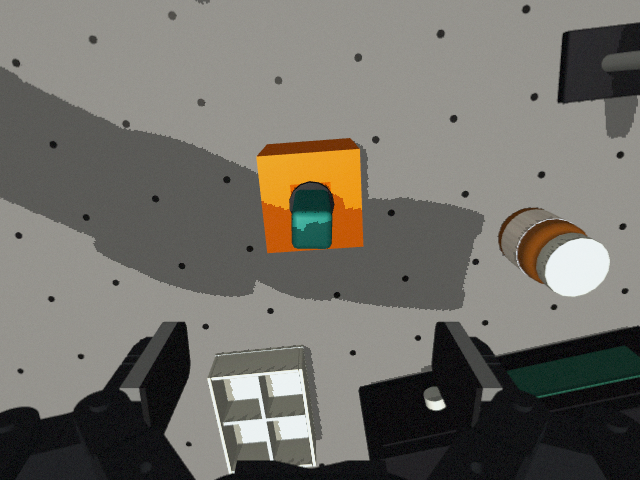

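```bash
python3 - <<'E'
from h import *
im=cv2.imread("pics/w1.png");cv2.imwrite("pics/w1z.png",cv2.resize(im[120:270,230:390],None,fx=5,fy=5,interpolation=cv2.INTER_CUBIC)[:600,:800])
c=camera("wrist")
for uv in [(312,230),(312,212),(312,248),(293,230),(332,230)]: print(uv,np.round(onz(c,uv,0.16),4))
print(proj(c,[[.48,-.323,.16],[.48,-.323,.085]]))
E
```

```text
(312, 230) [ 0.481  -0.3208  0.16  ]
(312, 212) [ 0.484  -0.3095  0.16  ]
(312, 248) [ 0.4779 -0.3325  0.16  ]
(293, 230) [ 0.4695 -0.3178  0.16  ]
(332, 230) [ 0.4932 -0.3241  0.16  ]
[[311.3367288  233.56782296]
 [311.2719366  204.33813775]]
```

View pics/w1z.png

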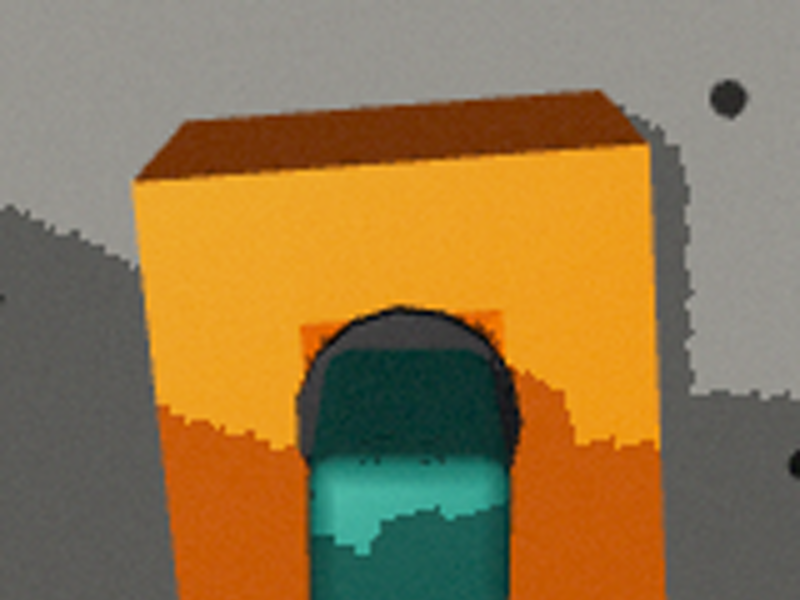

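Call:
{"api": "step_arm", "payload": {
  "rows": [
    [0,0,0,0,-0.002,0.05,0],
    [0,0,0,0,-0.002,0.1,0],
    [0,0,0,0,-0.002,0.14,0],
    [0,0,0,0,-0.002,0.166,0],
    [0,0,0,0,-0.002,0.166,60],
    [0,0,0,0,-0.002,0.166,255],
    [0,0,0,0,-0.002,0.166,255],
    [0,0,0,0,-0.002,0.166,255],
    [0,0,0,0,-0.002,0.166,255],
    [0,0,0,0,-0.002,0.166,255]
  ],
  "grip_force": 80
}}

```text
time_s: 5.0
tcp_pos: [0.4807, -0.3219, 0.1355]
ee_rot: [3.141, -0.001, -0.26]
ft_force: [-1.3, 0.2, 9.6]
finger_gap: 0.0251
```

Call:
{"api": "step_arm", "payload": {
  "rows": [
    [0,0,0,0,0,-0.02,255],
    [0,0,0,0,0,-0.06,255],
    [0,0,0,0,0,-0.11,255],
    [0,0,0,0,0,-0.16,255],
    [0,0,0,0,0,-0.2,255],
    [0,0,0,0,0,-0.2,255],
    [0,0,0,0,0,-0.2,255],
    [0,0,0,0,0,-0.2,255],
    [0,0,0,0,0,-0.2,255],
    [0,0,0,0,0,-0.2,255]
  ]
}}

```text
time_s: 6.25
tcp_pos: [0.4804, -0.3217, 0.3352]
ee_rot: [3.141, -0.001, -0.26]
ft_force: [-0.2, 0.4, -1.3]
finger_gap: 0.0248
```

```bash
python3 - <<'E'
from h import *
c=camera("side"); p,R,s=pose(); tip=p+R.apply([0,0,.124]); q=proj(c,[tip])[0]; print(q,p,s["finger_gap"])
x,y=map(int,q); save(c,"pics/s2.png",(x-40,y-60,x+40,y+30),8)
c=camera("wrist"); save(c,"pics/w2.png")
E
```

```text
[306.40332695 300.38406594] [ 0.48047031 -0.32166414  0.33529531] 0.025239275480331926
```

View pics/s2.png

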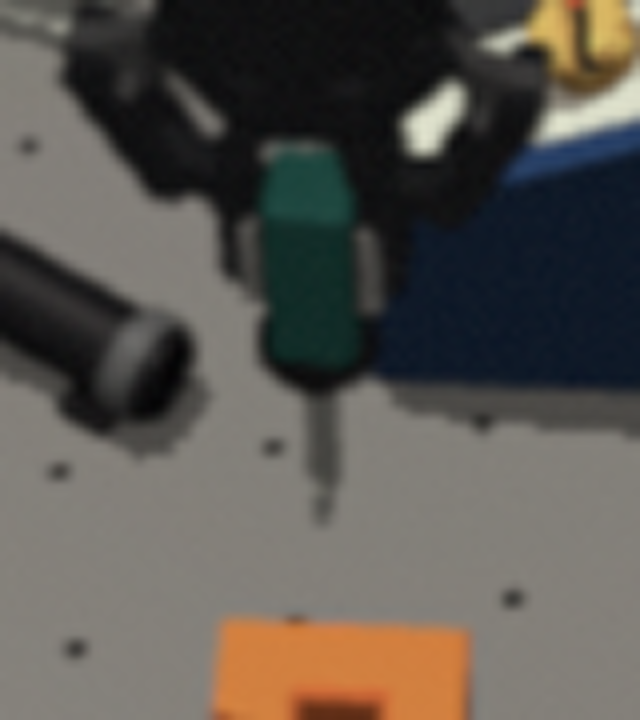

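View pics/w2.png

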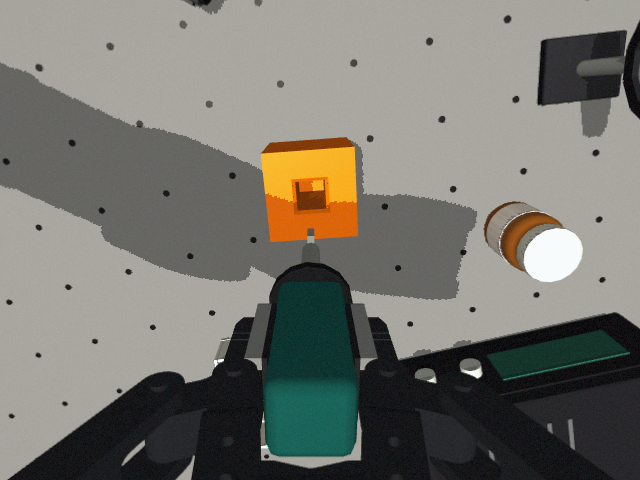

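```bash
python3 - <<'E'
from h import *
c=camera("wrist"); d=camera("side"); p,R,s=pose()
for off in [.124,.1255,.13,.14]:
    t=p+R.apply([0,0,off]); print(off,proj(c,[t])[0],proj(d,[t])[0])
o1,d1=ray(c,(310.5,230)); o2,d2=ray(d,(306.3,305))
A=np.c_[d1,-d2]; k=np.linalg.lstsq(A,o2-o1,rcond=None)[0]
a=o1+d1*k[0]; b=o2+d2*k[1]; print(np.linalg.norm(a-b), R.inv().apply((a+b)/2-p), (a+b)/2)
E
```

```text
0.124 [311.45801769 243.23423436] [306.42131206 300.37190706]
0.1255 [311.45585618 242.40175992] [306.43954992 300.7409116 ]
0.13 [311.44951363 239.9589585 ] [306.4940885  301.84443228]
0.14 [311.43613868 234.80733581] [306.61435371 304.2781021 ]
0.0005343668918246712 [-0.00086133 -0.00148068  0.14523008] [ 0.48020117 -0.32019053  0.1902181 ]
```

```bash
python3 - <<'E'
from h import *
c=camera("wrist"); p,R,s=pose()
for tip in [.1255,.145]:
  for nm,P in [("top far L",[-.013,.013,tip-.15]),("top far R",[.013,.013,tip-.15]),("top near L",[-.013,-.013,tip-.15]),("guard far",[0,.018,tip-.075]),("tip+y",[0,.009,tip]),("tip -y",[0,-.009,tip])]:
    print(tip,nm,proj(c,[p+R.apply(P)])[0])
for q in place_of("wrist","screwdriver_grip"): print(q["conf"],R.inv().apply(np.array(q["xyz"])-p))
E
```

```text
0.1255 top far L [264.5974236  466.76369361]
0.1255 top far R [359.07042652 466.83595692]
0.1255 top near L [261.10561102 387.82354403]
0.1255 guard far [311.51211786 336.0344517 ]
0.1255 tip+y [311.38207432 256.37265526]
0.1255 tip -y [311.39689085 227.96819826]
0.145 top far L [270.90994133 416.03504871]
0.145 top far R [352.53149305 416.08703292]
0.145 top near L [268.32568629 345.26091037]
0.145 guard far [311.46744193 314.57323488]
0.145 tip+y [311.35711031 245.50989804]
0.145 tip -y [311.3703958  218.80793183]
0.75 [ 0.00124095 -0.00281918  0.00438077]
```

```bash
cat >> h.py <<'E'
YAW=-0.199
CL=np.array([.627,.096,.148]); CR=np.array([.5885,-.095,.148])
TIP=0.1255
def slotR(a): return Ro.from_euler('z',YAW)*Ro.from_euler('y',-np.radians(25))*Ro.from_euler('z',a)
def toolR(a): return slotR(a)*Ro.from_euler('x',np.pi)
N=slotR(0).apply([0,0,1])
def tgt(P,h,a): return P+N*(h+TIP), toolR(a)
E
python3 - <<'E'
from h import *
rel(*tgt(CR,.05,.2))
E
```

```text
t 6.55 row [-0.0297, 0.4352, -0.2564, -0.0279, -0.2424, 0.0283] |rot|deg 29.0 dist 0.246
 joints [ 0.67  0.64 -0.27  1.33  0.17  1.19  0.12] F [-0.7 -0.1 -1.5] T [0.03 0.01 0.03] gap 0.0247
```

Call:
{"api": "step_arm", "payload": {
  "rows": [
    [0,0.05,-0.03,-0.003,-0.035,0,255],
    [-0.01,0.15,-0.09,-0.01,-0.085,0.01,255],
    [-0.02,0.25,-0.14,-0.016,-0.14,0.016,255],
    [-0.02,0.34,-0.2,-0.022,-0.19,0.022,255],
    [-0.03,0.41,-0.24,-0.026,-0.228,0.027,255],
    [-0.03,0.435,-0.256,-0.028,-0.242,0.028,255],
    [-0.03,0.435,-0.256,-0.028,-0.242,0.028,255],
    [-0.03,0.435,-0.256,-0.028,-0.242,0.028,255],
    [-0.03,0.435,-0.256,-0.028,-0.242,0.028,255],
    [-0.03,0.435,-0.256,-0.028,-0.242,0.028,255]
  ]
}}

```text
time_s: 7.8
tcp_pos: [0.5156, -0.0813, 0.3073]
ee_rot: [3.049, -0.427, 0.019]
ft_force: [-0.2, 0.4, -1.5]
finger_gap: 0.0251
```

```bash
python3 - <<'E'
from h import *
c=camera("wrist"); save(c,"pics/w3.png"); np.savez("w3.npz",**c)
for k in ["cam_right_slot","cam_left_slot","panel_grip"]: print(k,[(np.round(q["xyz"],4),round(q["conf"],2)) for q in place_of("wrist",k)[:2]])
rel(*tgt(CR,.05,.2)); print(proj(c,[CR,CL]))
E
```

```text
cam_right_slot [(array([ 0.5893, -0.0919,  0.1492]), 0.82)]
cam_left_slot [(array([ 0.5215, -0.0779,  0.3045]), 0.22)]
panel_grip [(array([0.6029, 0.0053, 0.1612]), 0.85)]
t 8.0 row [0.0004, 0.0002, -0.0006, 0.0001, -0.0005, 0.0003] |rot|deg 0.0 dist 0.001
 joints [ 0.14  0.43 -0.12  2.02  0.42  0.29 -0.33] F [ 1.3 -0.3 -1.6] T [ 0.09  0.54 -0.03] gap 0.0249
[[ 312.02821687  217.66183122]
 [ 380.58312628 -108.45469601]]
```

View pics/w3.png

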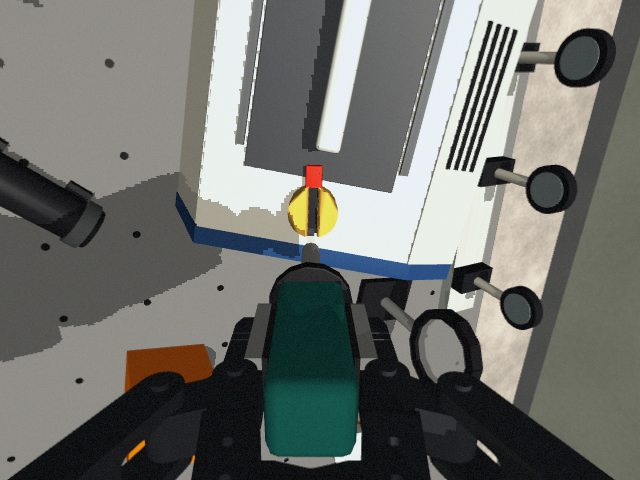

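```bash
python3 - <<'E'
from h import *
c=dict(np.load("w3.npz"))
save(c,"pics/w3z.png",(260,150,360,270),5)
# face-plane projections: circle at head top, center CR, and console corners
for P in [CR+N*0, CR+np.array([0,.003,0])]:
    pts=[P+slotR(0.2).apply([.018*np.cos(t),.018*np.sin(t),0]) for t in np.linspace(0,2*np.pi,9)[:-1]]
    print(np.round(proj(c,pts),1).tolist())
E
```

```text
[[337.4, 217.6], [330.2, 200.1], [312.0, 192.8], [293.8, 200.2], [286.7, 217.7], [294.3, 234.7], [312.0, 241.6], [329.7, 234.7]]
[[337.6, 213.7], [330.4, 196.0], [312.1, 188.6], [293.9, 196.1], [286.6, 213.7], [294.3, 230.9], [312.1, 237.8], [329.9, 230.8]]
```

View pics/w3z.png

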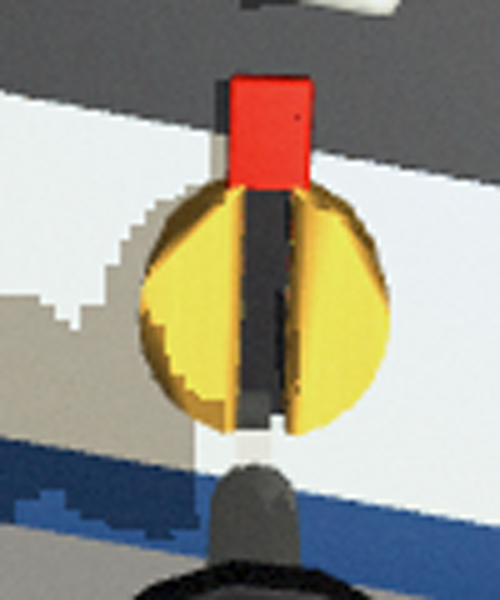

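```bash
python3 - <<'E'
from h import *
c=dict(np.load("w3.npz")); p,R,s=pose()
for P in [[0,-.009,TIP],[.002,-.009,TIP],[-.002,-.009,TIP],[0,-.009,TIP-.014],[0,-.005,TIP-.014],[0,0,TIP]]: print(P,proj(c,[p+R.apply(P)])[0])
p2=np.array([.589,-.0915,.149]); print(proj(c,[p2]))
E
```

```text
[0, -0.009, 0.1255] [312.00443538 227.39863663]
[0.002, -0.009, 0.1255] [315.38419854 227.39742183]
[-0.002, -0.009, 0.1255] [308.62475507 227.39984534]
[0, -0.009, 0.1115] [312.05271472 234.81406409]
[0, -0.005, 0.1115] [312.05018452 241.55217756]
[0, 0, 0.1255] [311.99961639 241.76193513]
[[313.35791011 213.38962235]]
```

```bash
sed -i 's/^CL=.*/CL=np.array([.627,.0976,.149]); CR=np.array([.589,-.0915,.149])/' h.py; python3 - <<'E'
from h import *
rel(*tgt(CR,.006,.2)); rel(*tgt(CR,-.007,.2))
E
```

```text
t 8.0 row [0.0004, 0.0002, -0.0006, 0.001, -0.004, 0.0433] |rot|deg 0.0 dist 0.043
 joints [ 0.14  0.43 -0.12  2.02  0.42  0.29 -0.33] F [ 1.3 -0.3 -1.6] T [ 0.09  0.54 -0.03] gap 0.0249
t 8.0 row [0.0004, 0.0002, -0.0006, 0.001, -0.004, 0.0563] |rot|deg 0.0 dist 0.056
 joints [ 0.14  0.43 -0.12  2.02  0.42  0.29 -0.33] F [ 1.3 -0.3 -1.6] T [ 0.09  0.54 -0.03] gap 0.0249
```

Call:
{"api": "step_arm", "payload": {
  "rows": [
    [0,0,0,0.0018,-0.004,0.01,255],
    [0,0,0,0.0018,-0.004,0.025,255],
    [0,0,0,0.0018,-0.004,0.036,255],
    [0,0,0,0.0018,-0.004,0.041,255],
    [0,0,0,0.0018,-0.004,0.045,255],
    [0,0,0,0.0018,-0.004,0.048,255],
    [0,0,0,0.0018,-0.004,0.051,255],
    [0,0,0,0.0018,-0.004,0.054,255],
    [0,0,0,0.0018,-0.004,0.056,255],
    [0,0,0,0.0018,-0.004,0.056,255]
  ]
}}

```text
time_s: 9.25
tcp_pos: [0.5405, -0.0815, 0.2569]
ee_rot: [3.049, -0.427, 0.02]
ft_force: [-0.6, 0.2, -0.9]
finger_gap: 0.0253
```

```bash
python3 - <<'E'
from h import *
c=camera("wrist"); save(c,"pics/w4.png",(240,140,400,290),4)
rel(*tgt(CR,-.007,.2)); p,R,s=pose(); print(R.inv().apply(s["ft_force"]))
E
```

```text
t 9.3 row [0.0004, 0.0003, -0.0006, -0.0008, 0.0, 0.0003] |rot|deg 0.0 dist 0.001
 joints [ 0.07  0.54 -0.02  2.03  0.46  0.15 -0.38] F [ 0.4  0.9 -0.2] T [0.08 0.62 0.06] gap 0.0253
[ 0.25554075 -0.87989325  0.26014908]
```

View pics/w4.png

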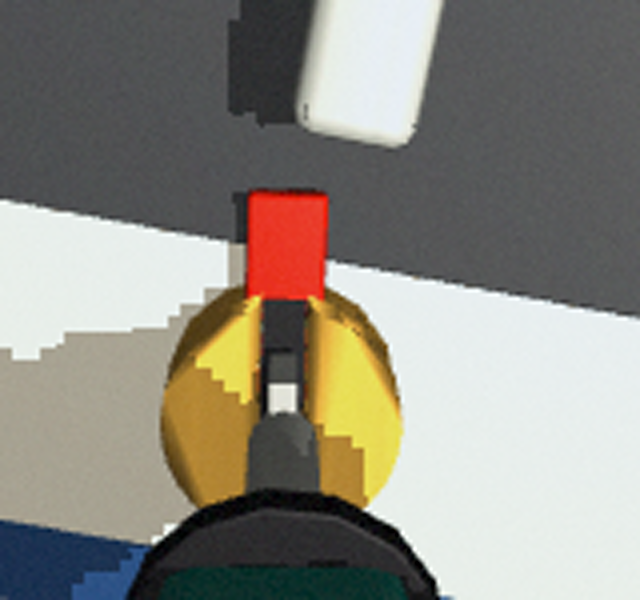

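Call:
{"api": "step_arm", "payload": {
  "rows": [
    [0,0,-0.1,0,0,0,255],
    [0,0,-0.25,0,0,0,255],
    [0,0,-0.42,0,0,0,255],
    [0,0,-0.59,0,0,0,255],
    [0,0,-0.76,0,0,0,255],
    [0,0,-0.93,0,0,0,255],
    [0,0,-1.1,0,0,0,255],
    [0,0,-1.26,0,0,0,255],
    [0,0,-1.42,0,0,0,255],
    [0,0,-1.56,0,0,0,255]
  ]
}}

```text
time_s: 10.55
tcp_pos: [0.5393, -0.0832, 0.2565]
ee_rot: [2.715, 0.084, 1.545]
ft_force: [-6.6, -5.5, -0.1]
finger_gap: 0.0253
```

```bash
python3 - <<'E'
from h import *
c=camera("wrist"); save(c,"pics/w5.png")
rel(*tgt(CR,-.007,1.79)); p,R,s=pose(); print(R.inv().apply(s["ft_force"]),R.inv().apply(s["torque"]))
E
```

```text
t 10.6 row [-0.0031, 0.0037, -0.0196, 0.0016, 0.0006, 0.0002] |rot|deg 1.2 dist 0.002
 joints [ 0.28  0.56 -0.36  2.02  1.07  0.31  0.59] F [-7.3 -5.  -0. ] T [-1.34  2.39 -0.97] gap 0.025
[-5.13987196 -6.70826948 -2.53967701] [ 2.43465601 -1.57264766  0.11837183]
```

View pics/w5.png

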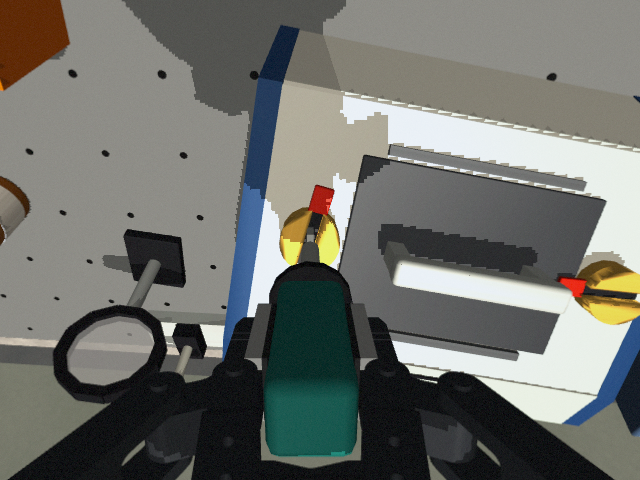

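Call:
{"api": "step_arm", "payload": {
  "rows": [
    [0,0,-0.06,0,0,0,255],
    [0,0,-0.12,0,0,0,255],
    [0,0,-0.18,0,0,0,255],
    [0,0,-0.22,0,0,0,255],
    [0,0,-0.22,0,0,0,255],
    [0,0,-0.1,0,0,0,255],
    [0,0,0,0,0,-0.01,255],
    [0,0,0,0,0,-0.03,255],
    [0,0,0,0,0,-0.06,255],
    [0,0,0,0,0,-0.08,255]
  ]
}}

```text
time_s: 11.85
tcp_pos: [0.5063, -0.0757, 0.3303]
ee_rot: [2.714, 0.087, 1.552]
ft_force: [0.6, 0.3, -1.1]
finger_gap: 0.0253
```

```bash
python3 - <<'E'
from h import *
c=camera("wrist"); save(c,"pics/w6.png"); np.savez("w6.npz",**c)
print([(np.round(q["xyz"],4),round(q["conf"],2)) for q in place_of("wrist","cam_left_slot")[:2]])
print([(np.round(q["xyz"],4),round(q["conf"],2)) for q in place_of("wrist","cam_right_slot")[:2]])
rel(*tgt(CL,.05,.1))
E
```

```text
[(array([0.6267, 0.0942, 0.1485]), 0.85)]
[(array([ 0.5906, -0.0939,  0.1485]), 0.73)]
t 12.0 row [0.0023, 0.004, 1.6696, 0.1906, 0.0378, 0.0228] |rot|deg 95.7 dist 0.196
 joints [ 0.45  0.42 -0.6   1.99  0.8   0.49  0.84] F [ 0.3 -0.5 -1.2] T [0.09 0.58 0.07] gap 0.0247
```

View pics/w6.png

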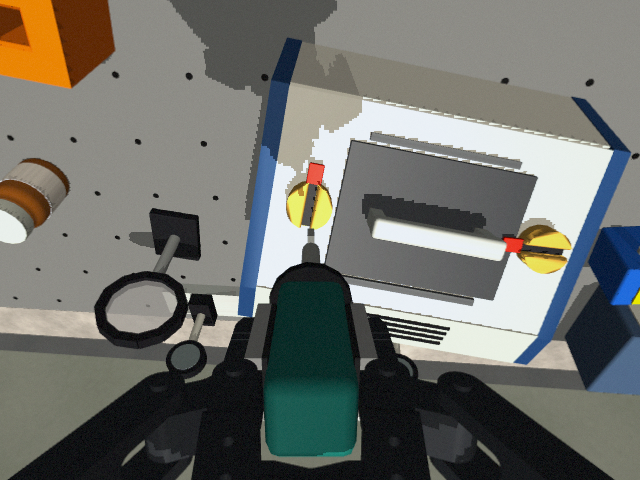

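Call:
{"api": "step_arm", "payload": {
  "rows": [
    [0,0,0.1,0.01,0.002,0,255],
    [0,0,0.27,0.035,0.006,0.002,255],
    [0,0,0.44,0.06,0.012,0.004,255],
    [0,0,0.61,0.085,0.017,0.008,255],
    [0,0,0.79,0.11,0.022,0.012,255],
    [0,0,0.97,0.135,0.027,0.016,255],
    [0,0,1.15,0.158,0.031,0.02,255],
    [0,0,1.33,0.178,0.035,0.022,255],
    [0.001,0.002,1.51,0.19,0.038,0.023,255],
    [0.002,0.004,1.67,0.19,0.038,0.023,255]
  ]
}}

```text
time_s: 13.25
tcp_pos: [0.5548, 0.1131, 0.3068]
ee_rot: [3.097, -0.434, -0.093]
ft_force: [-0.4, -0.9, -0.5]
finger_gap: 0.025
```

```bash
python3 - <<'E'
from h import *
c=camera("wrist"); save(c,"pics/w7.png"); np.savez("w7.npz",**c); save(c,"pics/w7z.png",(260,150,360,270),5)
print([(np.round(q["xyz"],4),round(q["conf"],2)) for q in place_of("wrist","cam_left_slot")[:2]])
rel(*tgt(CL,.05,.1))
for P in [CL,np.array([.627,.0955,.149])]:
    pts=[P+slotR(0.2).apply([.018*np.cos(t),.018*np.sin(t),0]) for t in np.linspace(0,2*np.pi,5)[:-1]]
    print(np.round(proj(c,np.r_[pts,[P]]),1).tolist())
p,R,s=pose()
print(proj(c,[p+R.apply(P) for P in [[0,-.009,TIP],[.002,-.009,TIP],[-.002,-.009,TIP],[0,0,TIP]]]))
E
```

```text
[(array([0.6276, 0.096 , 0.149 ]), 0.91)]
t 13.35 row [0.0008, -0.0001, -0.0016, 0.0001, 0.0, -0.001] |rot|deg 0.1 dist 0.001
 joints [-0.37  0.5  -0.    1.85  0.53  0.47 -0.91] F [-0.1 -0.2 -1.2] T [ 0.1   0.63 -0.04] gap 0.025
[[337.4, 218.3], [309.4, 196.0], [286.8, 223.3], [314.6, 244.6], [312.1, 220.8]]
[[337.6, 221.0], [309.7, 198.9], [287.1, 226.1], [314.9, 247.3], [312.3, 223.5]]
[[312.17609817 229.67056038]
 [315.55207893 229.66377936]
 [308.80021478 229.6773364 ]
 [312.19418097 243.99710067]]
```

View pics/w7z.png

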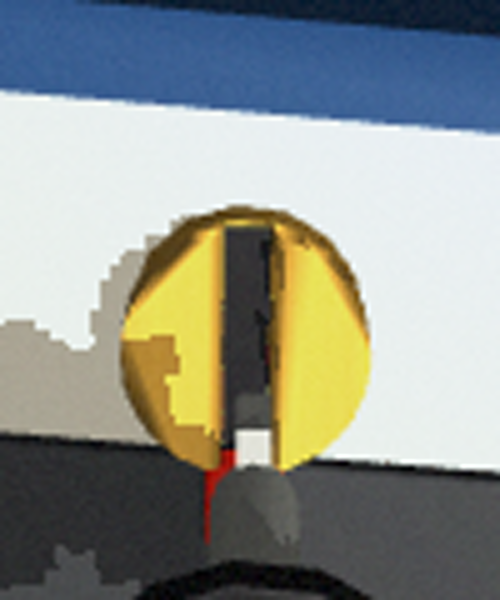

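Call:
{"api": "step_arm", "payload": {
  "rows": [
    [0,0,0,-0.0013,0.002,0.01,255],
    [0,0,0,-0.0013,0.002,0.025,255],
    [0,0,0,-0.0013,0.002,0.036,255],
    [0,0,0,-0.0013,0.002,0.041,255],
    [0,0,0,-0.0013,0.002,0.045,255],
    [0,0,0,-0.0013,0.002,0.048,255],
    [0,0,0,-0.0013,0.002,0.051,255],
    [0,0,0,-0.0013,0.002,0.054,255],
    [0,0,0,-0.0013,0.002,0.056,255],
    [0,0,0,-0.0013,0.002,0.056,255]
  ]
}}

```text
time_s: 14.6
tcp_pos: [0.5765, 0.1055, 0.2558]
ee_rot: [3.095, -0.434, -0.091]
ft_force: [0.0, -0.3, -1.9]
finger_gap: 0.025
```

```bash
python3 - <<'E'
from h import *
c=camera("wrist"); save(c,"pics/w8.png",(240,140,400,290),4)
rel(*tgt(CL,-.007,.1)); p,R,s=pose(); print(R.inv().apply(s["ft_force"]))
E
```

```text
t 14.65 row [0.0008, -0.0001, -0.0016, 0.0014, -0.002, -0.0] |rot|deg 0.1 dist 0.002
 joints [-0.38  0.61  0.06  1.87  0.59  0.34 -0.96] F [ 0.4 -0.2 -1.4] T [ 0.11  0.58 -0.01] gap 0.025
[-0.21839207  0.09839043  1.40381734]
```

View pics/w8.png

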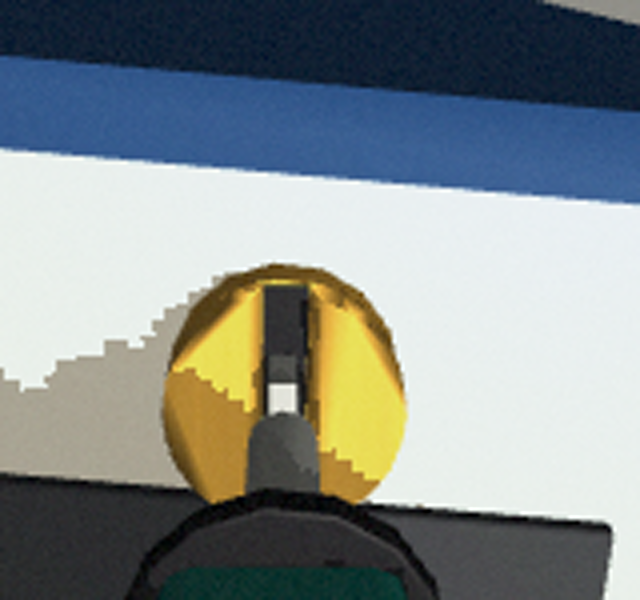

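Call:
{"api": "step_arm", "payload": {
  "rows": [
    [0,0,-0.1,0,0,0,255],
    [0,0,-0.25,0,0,0,255],
    [0,0,-0.42,0,0,0,255],
    [0,0,-0.59,0,0,0,255],
    [0,0,-0.76,0,0,0,255],
    [0,0,-0.93,0,0,0,255],
    [0,0,-1.1,0,0,0,255],
    [0,0,-1.26,0,0,0,255],
    [0,0,-1.42,0,0,0,255],
    [0,0,-1.58,0,0,0,255]
  ]
}}

```text
time_s: 15.9
tcp_pos: [0.5763, 0.1052, 0.2559]
ee_rot: [2.708, 0.049, 1.473]
ft_force: [-1.4, -2.3, -0.3]
finger_gap: 0.0248
```

Call:
{"api": "step_arm", "payload": {
  "rows": [
    [0,0,-0.08,0,0,0,255],
    [0,0,-0.16,0,0,0,255],
    [0,0,-0.22,0,0,0,255],
    [0,0,-0.28,0,0,0,255],
    [0,0,-0.28,0,0,0,255],
    [0,0,-0.14,0,0,0,255],
    [0,0,-0.05,0,0,-0.01,255],
    [0,0,0,0,0,-0.03,255],
    [0,0,0,0,0,-0.06,255],
    [0,0,0,0,0,-0.08,255]
  ]
}}

```text
time_s: 17.15
tcp_pos: [0.5428, 0.1123, 0.3297]
ee_rot: [2.707, 0.048, 1.472]
ft_force: [0.6, -1.3, -0.6]
finger_gap: 0.0251
```

```bash
python3 - <<'E'
from h import *
c=camera("wrist"); save(c,"pics/w9.png"); c=camera("top"); save(c,"pics/t9.png",(215,160,355,270),5)
rel([.4807,-.3219,.335],down(-0.26)); rel([.4807,-.3219,.335],down(-0.26+np.pi/2))
E
```

```text
t 17.25 row [0.3616, -0.3437, 1.7116, -0.4381, -0.0244, 0.0062] |rot|deg 102.1 dist 0.439
 joints [-0.08  0.48 -0.48  1.84  0.83  0.68  0.39] F [ 0.3  0.2 -1.1] T [0.07 0.52 0.02] gap 0.0255
t 17.25 row [0.4393, 0.0111, 0.1692, -0.4381, -0.0244, 0.0062] |rot|deg 27.0 dist 0.439
 joints [-0.08  0.48 -0.48  1.84  0.83  0.68  0.39] F [ 0.3  0.2 -1.1] T [0.07 0.52 0.02] gap 0.0255
```

View pics/w9.png

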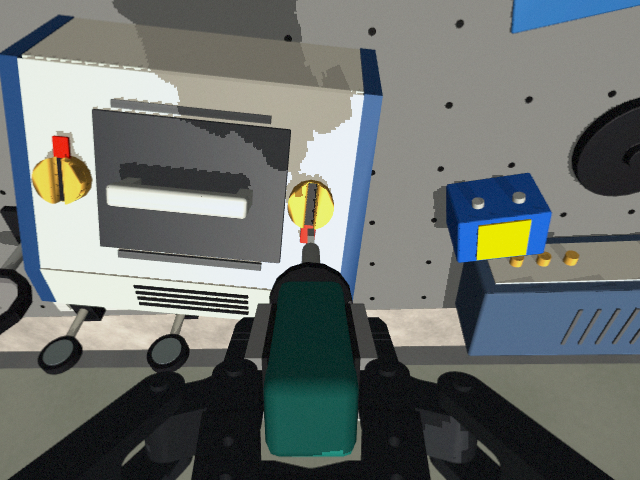

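View pics/t9.png

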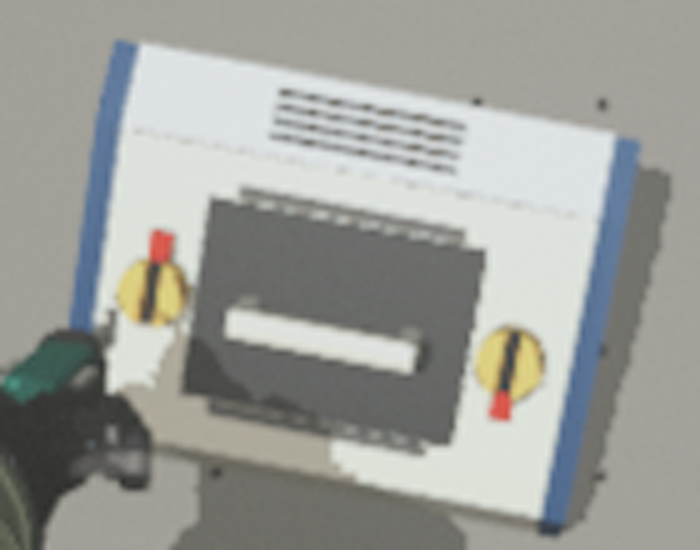

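Call:
{"api": "step_arm", "payload": {
  "rows": [
    [0,0,0,-0.025,-0.001,-0.005,255],
    [0.04,0,0.01,-0.075,-0.004,-0.01,255],
    [0.09,0,0.03,-0.13,-0.007,-0.01,255],
    [0.15,0,0.05,-0.19,-0.01,-0.01,255],
    [0.21,0.005,0.08,-0.25,-0.014,-0.006,255],
    [0.28,0.008,0.11,-0.31,-0.017,0,255],
    [0.35,0.01,0.13,-0.365,-0.02,0.003,255],
    [0.41,0.011,0.155,-0.41,-0.023,0.006,255],
    [0.439,0.011,0.169,-0.438,-0.0244,0.006,255],
    [0.439,0.011,0.169,-0.438,-0.0244,0.006,255]
  ]
}}

```text
time_s: 18.5
tcp_pos: [0.4802, -0.3239, 0.3334]
ee_rot: [-3.14, 0.001, 1.307]
ft_force: [-0.2, 0.6, -1.6]
finger_gap: 0.0253
```

```bash
python3 - <<'E'
from h import *
rel([.4807,-.3219,.1365],down(-0.26+np.pi/2))
c=camera("wrist"); save(c,"pics/w10.png"); p,R,s=pose(); print(p,R.as_euler('xyz'))
for P in [[.4807,-.3219,.085]]: print(proj(c,[P]+[[P[0]+a*.016*np.cos(-.22)-b*.016*np.sin(-.22),P[1]+a*.016*np.sin(-.22)+b*.016*np.cos(-.22),.085] for a,b in [(1,1),(1,-1),(-1,-1),(-1,1)]]).round(1))
print([(np.round(q["xyz"],4),round(q["conf"],2)) for q in place_of("wrist","stand")[:2]])
E
```

```text
t 18.5 row [-0.0014, 0.0008, -0.0043, 0.0023, 0.0002, 0.1969] |rot|deg 0.3 dist 0.197
 joints [ 0.84  0.69 -0.65  1.32  0.42  1.27  1.49] F [-0.2  0.6 -1.6] T [ 0.07 -0.04  0.01] gap 0.0253
[ 0.480605   -0.32229704  0.33392344] [-3.14106994e+00  1.71171886e-04  1.30894720e+00]
[[311.5 195.1]
 [330.4 212.1]
 [294.2 213.7]
 [292.1 177.7]
 [329.3 176.1]]
[(array([ 0.4808, -0.3253,  0.003 ]), 0.65)]
```

View pics/w10.png

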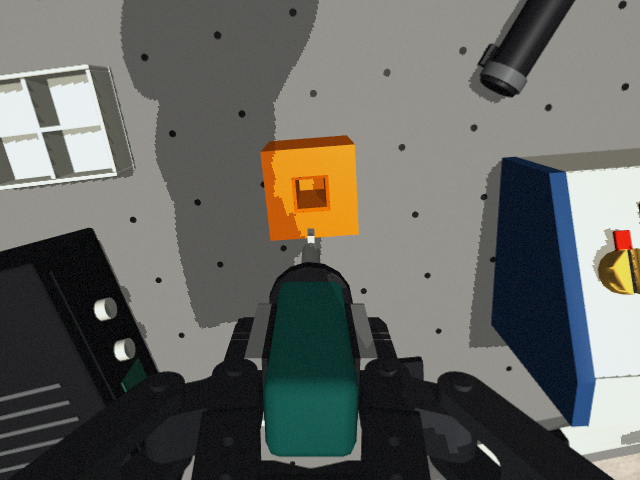

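Call:
{"api": "step_arm", "payload": {
  "rows": [
    [0,0,0,0,0,0.04,255],
    [0,0,0,0,0,0.09,255],
    [0,0,0,0,0,0.12,255],
    [0,0,0,0,0,0.145,255],
    [0,0,0,0,0,0.17,255],
    [0,0,0,0,0,0.187,255],
    [0,0,0,0,0,0.195,255],
    [0,0,0,0,0,0.197,255],
    [0,0,0,0,0,0.197,255],
    [0,0,0,0,0,0.197,255]
  ]
}}

```text
time_s: 19.85
tcp_pos: [0.4809, -0.3216, 0.1379]
ee_rot: [3.141, 0.0, 1.31]
ft_force: [0.1, -0.8, -1.7]
finger_gap: 0.0251
```

Release slowly, then rise.

Call:
{"api": "step_arm", "payload": {
  "rows": [
    [0,0,0,0,0,0.001,255],
    [0,0,0,0,0,0.001,150],
    [0,0,0,0,0,0.001,80],
    [0,0,0,0,0,0.001,0],
    [0,0,0,0,0,0.001,0],
    [0,0,0,0,0,0.001,0],
    [0,0,0,0,0,0.001,0],
    [0,0,0,0,0,-0.02,0],
    [0,0,0,0,0,-0.07,0],
    [0,0,0,0,0,-0.12,0]
  ]
}}

```text
time_s: 21.1
tcp_pos: [0.4807, -0.3214, 0.2593]
ee_rot: [3.141, -0.0, 1.311]
ft_force: [-0.3, -0.9, 0.0]
finger_gap: 0.0856
```

```bash
cat >> h.py <<'E'
def tgtP(P,h): # TCP pose to grip panel bar: tool x along slope
    return None
E
python3 - <<'E'
from h import *
c=camera("wrist"); save(c,"pics/w11.png"); d=camera("side"); save(d,"pics/s11.png",(270,290,350,380),6)
print([(n,np.round(q["xyz"],4),round(q["conf"],2)) for n in ["wrist","side"] for q in place_of(n,"screwdriver_grip")[:1]])
G=np.array([.602,.003,.162])
for a in [0,np.pi]:
    R=slotR(0)*Ro.from_euler('xyz',[np.pi,0,a]); rel(G+N*(.08-.006),R)
E
```

```text
[('wrist', array([ 0.4854, -0.3181,  0.1322]), 0.65), ('side', array([ 0.4846, -0.3228,  0.1293]), 0.88)]
t 21.3 row [-0.3268, 0.3492, 1.4837, 0.343, 0.0022, 0.029] |rot|deg 89.3 dist 0.344
 joints [ 0.84  0.76 -0.62  1.46  0.48  1.07  1.42] F [-0.7 -0.3 -1.5] T [0.01 0.05 0.01] gap 0.0855
t 21.3 row [-0.355, -0.3323, -1.6038, 0.343, 0.0022, 0.029] |rot|deg 96.0 dist 0.344
 joints [ 0.84  0.76 -0.62  1.46  0.48  1.07  1.42] F [-0.7 -0.3 -1.5] T [0.01 0.05 0.01] gap 0.0855
```

View pics/w11.png

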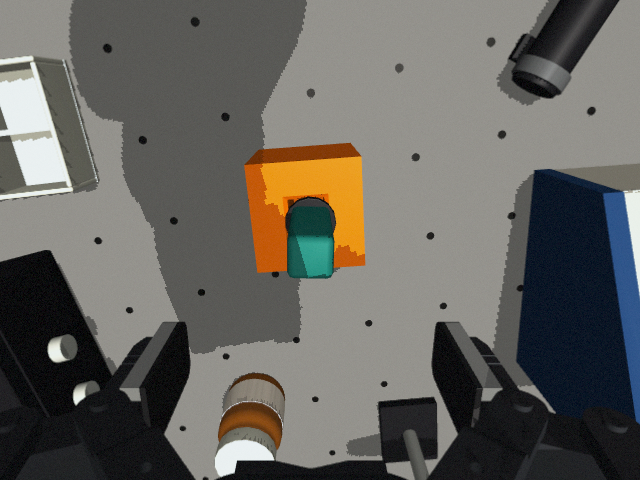

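View pics/s11.png

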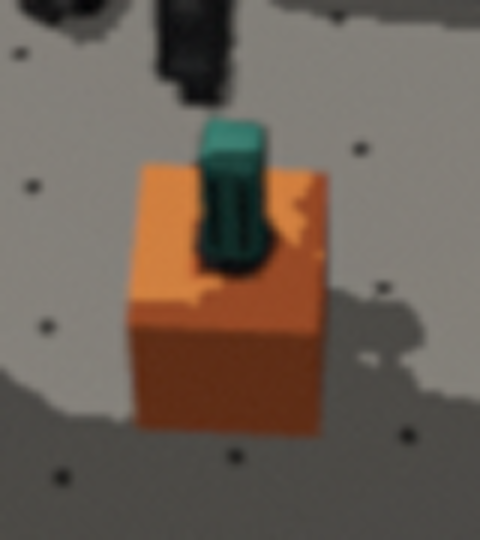

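Call:
{"api": "step_arm", "payload": {
  "rows": [
    [0,0,0.12,0.03,0,-0.02,0],
    [-0.03,0.02,0.3,0.075,0,-0.03,0],
    [-0.07,0.06,0.47,0.12,0,-0.03,0],
    [-0.11,0.1,0.64,0.165,0,-0.03,0],
    [-0.15,0.14,0.8,0.21,0,-0.02,0],
    [-0.2,0.19,0.96,0.25,0.001,-0.01,0],
    [-0.25,0.24,1.12,0.285,0.001,0.005,0],
    [-0.29,0.29,1.28,0.315,0.002,0.018,0],
    [-0.32,0.335,1.42,0.335,0.002,0.027,0],
    [-0.327,0.349,1.484,0.343,0.002,0.029,0]
  ]
}}

```text
time_s: 22.55
tcp_pos: [0.5705, 0.0113, 0.2274]
ee_rot: [3.141, -0.435, -0.2]
ft_force: [-0.4, 0.4, -0.4]
finger_gap: 0.0853
```

```bash
python3 - <<'E'
from h import *
c=camera("wrist"); save(c,"pics/w12.png"); np.savez("w12.npz",**c)
print([(np.round(q["xyz"],4),round(q["conf"],2)) for q in place_of("wrist","panel_grip")[:2]])
G=np.array([.602,.003,.162]); R=slotR(0)*Ro.from_euler('x',np.pi); rel(G+N*(.08-.006),R); rel(G-N*.006,R)
for P in [[0,0,0],[-.008,.05,.007],[.008,.05,.007],[.008,-.05,.007],[-.008,-.05,.007]]: print(np.round(proj(c,[G+slotR(0).apply(P)])[0],1))
E
```

```text
[]
t 22.65 row [0.0002, 0.0019, 0.0018, 0.0013, 0.0015, -0.0008] |rot|deg 0.1 dist 0.002
 joints [-0.26  0.64  0.19  1.98  0.19  0.12 -0.5 ] F [ 0.3 -0.3 -0.8] T [ 0.07  0.44 -0.  ] gap 0.0854
t 22.65 row [0.0002, 0.0019, 0.0018, 0.0015, 0.0015, 0.0792] |rot|deg 0.1 dist 0.079
 joints [-0.26  0.64  0.19  1.98  0.19  0.12 -0.5 ] F [ 0.3 -0.3 -0.8] T [ 0.07  0.44 -0.  ] gap 0.0854
[316.7 281.5]
[298.7 182.2]
[335.9 182.2]
[332.2 377.7]
[300.6 377.7]
```

View pics/w12.png

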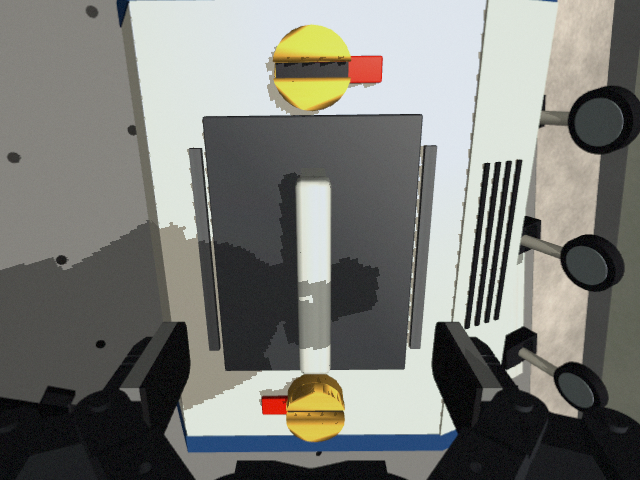

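Call:
{"api": "step_arm", "payload": {
  "rows": [
    [0,0,0,0,0,0.01,0],
    [0,0,0,0,0,0.025,0],
    [0,0,0,0,0,0.04,0],
    [0,0,0,0,0,0.055,0],
    [0,0,0,0,0,0.065,0],
    [0,0,0,0,0,0.073,0],
    [0,0,0,0,0,0.078,0],
    [0,0,0,0,0,0.078,0],
    [0,0,0,0,0,0.078,0],
    [0,0,0,0,0,0.078,0]
  ]
}}

```text
time_s: 23.9
tcp_pos: [0.604, 0.0045, 0.1584]
ee_rot: [3.14, -0.433, -0.197]
ft_force: [0.7, -0.5, 0.0]
finger_gap: 0.0856
```

```bash
python3 - <<'E'
from h import *
c=camera("wrist"); save(c,"pics/w13.png")
G=np.array([.602,.003,.162]); R=slotR(0)*Ro.from_euler('x',np.pi); rel(G-N*.006,R)
E
```

```text
t 23.95 row [0.0008, 0.0039, 0.0017, 0.0, 0.0018, 0.002] |rot|deg 0.2 dist 0.003
 joints [-0.23  0.8   0.19  1.94  0.17  0.   -0.49] F [-0.2  0.9  1.2] T [0.09 0.36 0.03] gap 0.0851
```

View pics/w13.png

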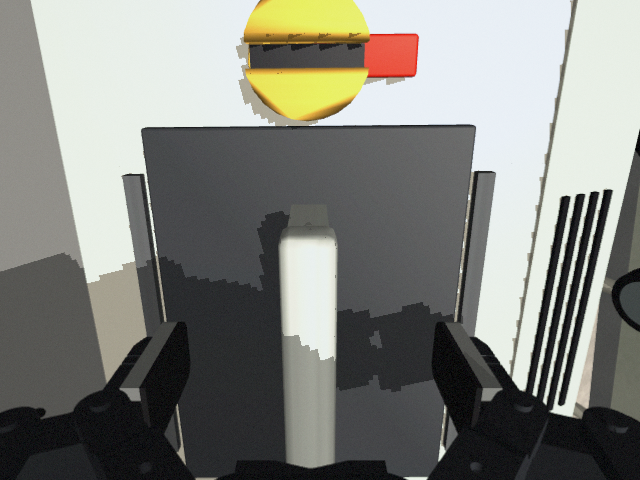

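Call:
{"api": "step_arm", "payload": {
  "rows": [
    [0,0,0,0,0,0,80],
    [0,0,0,0,0,0,140],
    [0,0,0,0,0,0,180],
    [0,0,0,0,0,0,255],
    [0,0,0,0,0,0,255],
    [0,0,0,0,0,0,255],
    [0,0,0,0,0,0,255],
    [0,0,0,0,0,0,255],
    [0,0,0,0,0,0,255],
    [0,0,0,0,0,0,255]
  ],
  "grip_force": 90
}}

```text
time_s: 25.2
tcp_pos: [0.6039, 0.0045, 0.1585]
ee_rot: [3.14, -0.432, -0.197]
ft_force: [-3.9, 0.8, 5.1]
finger_gap: 0.015
```

```bash
python3 - <<'E'
from h import *
p,R,s=pose(); print(p,R.as_euler('xyz'),s["finger_gap"],s["ft_force"],s["joints"][5])
c=camera("wrist"); save(c,"pics/w14.png")
E
```

```text
[0.60393957 0.00447739 0.15847812] [ 3.14006328 -0.4324884  -0.19702736] 0.014972003222974114 [-3.86769102  0.76700506  5.0529042 ] 0.0011655052171608965
```

View pics/w14.png

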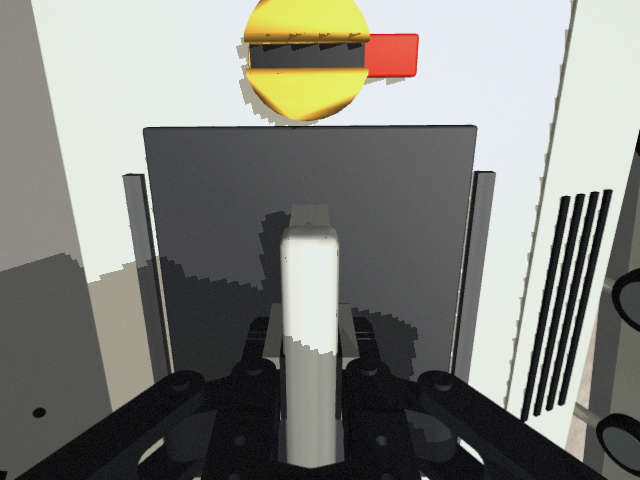

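Call:
{"api": "step_arm", "payload": {
  "rows": [
    [0,0,0,0,0,-0.004,255],
    [0,0,0,0,0,-0.012,255],
    [0,0,0,0,0,-0.025,255],
    [0,0,0,0,0,-0.04,255],
    [0,0,0,0,0,-0.055,255],
    [0,0,0,0,0,-0.072,255],
    [0,0,0,0,0,-0.09,255],
    [0,0,0,0,0,-0.105,255],
    [0,0,0,0,0,-0.115,255],
    [0,0,0,0,0,-0.12,255]
  ]
}}

```text
time_s: 26.5
tcp_pos: [0.5545, 0.0146, 0.268]
ee_rot: [3.14, -0.433, -0.197]
ft_force: [-0.6, 0.0, -3.2]
finger_gap: 0.0147
```

```bash
python3 - <<'E'
from h import *
for y in [-.2,.1,.4]: rel([.447,.353,.2],down(y))
c=camera("wrist"); save(c,"pics/w15.png"); d=camera("side"); save(d,"pics/s15.png",(220,120,460,320),3)
for n in ["side","top"]:
    if n=="top": camera("top")
    print([(n,np.round(q["xyz"],4),round(q["conf"],2)) for q in place_of(n,"mat")[:1]])
E
```

```text
t 26.5 row [0.0006, -0.4329, 0.0027, -0.1844, -0.3108, -0.0107] |rot|deg 24.8 dist 0.362
 joints [-0.28  0.55  0.19  1.98  0.17  0.22 -0.49] F [-0.6  0.  -3.2] T [0.17 0.79 0.02] gap 0.0147
t 26.5 row [0.0656, -0.4295, -0.2926, -0.1844, -0.3108, -0.0107] |rot|deg 30.0 dist 0.362
 joints [-0.28  0.55  0.19  1.98  0.17  0.22 -0.49] F [-0.6  0.  -3.2] T [0.17 0.79 0.02] gap 0.0147
t 26.5 row [0.1304, -0.4195, -0.5878, -0.1844, -0.3108, -0.0107] |rot|deg 42.0 dist 0.362
 joints [-0.28  0.55  0.19  1.98  0.17  0.22 -0.49] F [-0.6  0.  -3.2] T [0.17 0.79 0.02] gap 0.0147
[('side', array([0.5494, 0.0125, 0.274 ]), 0.63)]
[('top', array([ 0.4462,  0.3518, -0.0008]), 0.96)]
```

View pics/w15.png

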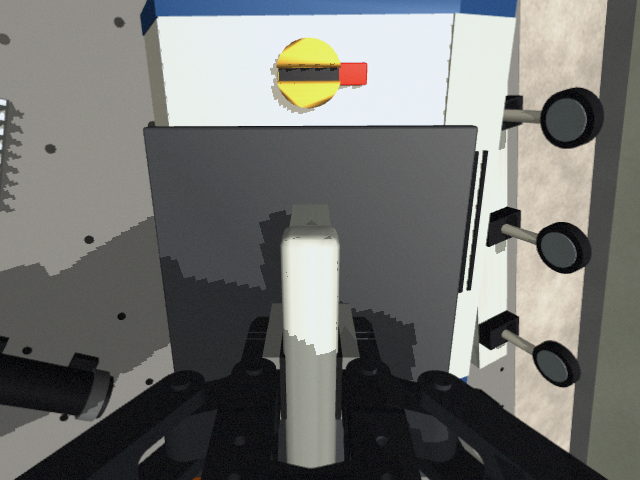

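View pics/s15.png

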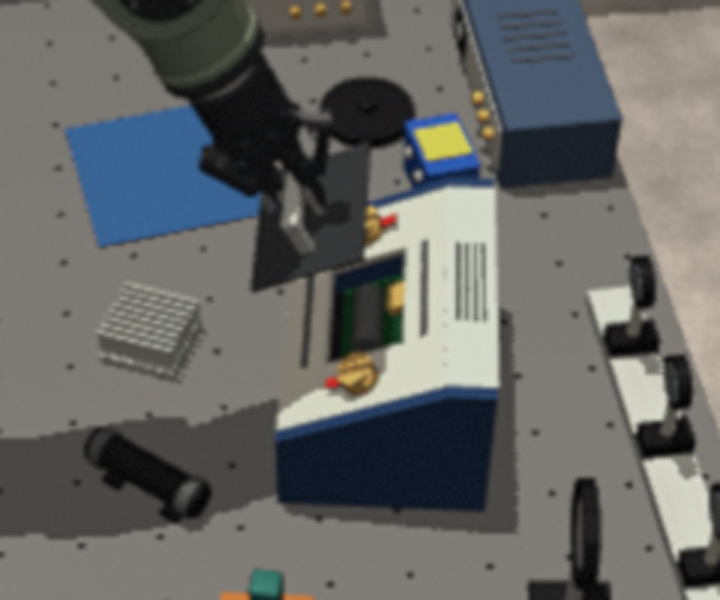

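Call:
{"api": "step_arm", "payload": {
  "rows": [
    [0.002,-0.02,-0.01,-0.01,-0.015,0,255],
    [0.01,-0.07,-0.04,-0.03,-0.05,0,255],
    [0.02,-0.13,-0.08,-0.055,-0.095,-0.005,255],
    [0.03,-0.19,-0.13,-0.083,-0.14,-0.008,255],
    [0.04,-0.26,-0.17,-0.11,-0.185,-0.01,255],
    [0.05,-0.33,-0.22,-0.138,-0.232,-0.01,255],
    [0.06,-0.38,-0.26,-0.163,-0.275,-0.01,255],
    [0.065,-0.415,-0.285,-0.178,-0.3,-0.01,255],
    [0.066,-0.43,-0.293,-0.184,-0.311,-0.01,255],
    [0.066,-0.43,-0.293,-0.184,-0.311,-0.01,255]
  ]
}}

```text
time_s: 28.0
tcp_pos: [0.4475, 0.3531, 0.1982]
ee_rot: [3.141, 0.002, 0.101]
ft_force: [0.0, -1.4, -3.9]
finger_gap: 0.0151
```

```bash
python3 - <<'E'
from h import *
rel([.447,.3525,.055],down(.1)); rel([.447,.3525,.049],down(.1))
c=camera("wrist"); save(c,"pics/w16.png")
E
```

```text
t 28.0 row [0.0003, 0.0017, 0.0007, -0.0004, 0.0005, 0.1432] |rot|deg 0.1 dist 0.143
 joints [-0.72  0.77 -0.01  1.58  0.    0.79 -0.63] F [ 0.  -1.4 -3.9] T [-0.04  0.01  0.11] gap 0.0151
t 28.0 row [0.0003, 0.0017, 0.0007, -0.0003, 0.0005, 0.1492] |rot|deg 0.1 dist 0.149
 joints [-0.72  0.77 -0.01  1.58  0.    0.79 -0.63] F [ 0.  -1.4 -3.9] T [-0.04  0.01  0.11] gap 0.0151
```

View pics/w16.png

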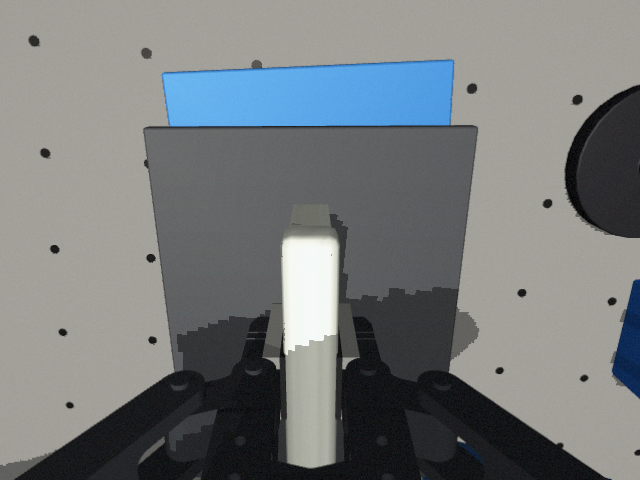

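Panel is held over the mat, centred; lower it to just above contact.

Call:
{"api": "step_arm", "payload": {
  "rows": [
    [0,0.002,0,0,0,0.02,255],
    [0,0.002,0,0,0,0.05,255],
    [0,0.002,0,0,0,0.08,255],
    [0,0.002,0,0,0,0.105,255],
    [0,0.002,0,0,0,0.122,255],
    [0,0.002,0,0,0,0.133,255],
    [0,0.002,0,0,0,0.14,255],
    [0,0.002,0,0,0,0.144,255],
    [0,0.002,0,0,0,0.145,255],
    [0,0.002,0,0,0,0.145,255]
  ]
}}

```text
time_s: 29.3
tcp_pos: [0.4479, 0.3522, 0.0538]
ee_rot: [3.141, -0.001, 0.1]
ft_force: [-0.6, -0.3, -3.3]
finger_gap: 0.0148
```

Call:
{"api": "step_arm", "payload": {
  "rows": [
    [0,0,0,0,0,0.001,255],
    [0,0,0,0,0,0.002,255],
    [0,0,0,0,0,0.003,255],
    [0,0,0,0,0,0.0035,255],
    [0,0,0,0,0,0.004,255],
    [0,0,0,0,0,0.004,255],
    [0,0,0,0,0,0.004,255],
    [0,0,0,0,0,0.004,255],
    [0,0,0,0,0,0.004,255],
    [0,0,0,0,0,0.004,255]
  ]
}}

```text
time_s: 30.55
tcp_pos: [0.4479, 0.3523, 0.0498]
ee_rot: [3.141, -0.001, 0.1]
ft_force: [0.9, 0.7, -3.7]
finger_gap: 0.0151
```

Call:
{"api": "step_arm", "payload": {
  "rows": [
    [0,0,0,0,0,0.0005,255],
    [0,0,0,0,0,0.001,255],
    [0,0,0,0,0,0.0015,255],
    [0,0,0,0,0,0.002,255],
    [0,0,0,0,0,0.0025,255],
    [0,0,0,0,0,0.0025,255],
    [0,0,0,0,0,0.0025,255],
    [0,0,0,0,0,0.0025,255],
    [0,0,0,0,0,0.0025,255],
    [0,0,0,0,0,0.0025,255]
  ]
}}

```text
time_s: 31.8
tcp_pos: [0.4479, 0.3523, 0.0473]
ee_rot: [3.141, -0.001, 0.1]
ft_force: [-0.1, -0.1, -3.3]
finger_gap: 0.0147
```

Call:
{"api": "step_arm", "payload": {
  "rows": [
    [0,0,0,0,0,0.0005,255],
    [0,0,0,0,0,0.001,255],
    [0,0,0,0,0,0.0015,255],
    [0,0,0,0,0,0.002,255],
    [0,0,0,0,0,0.002,255],
    [0,0,0,0,0,0.002,255],
    [0,0,0,0,0,0.002,255],
    [0,0,0,0,0,0.002,255],
    [0,0,0,0,0,0.002,255],
    [0,0,0,0,0,0.002,255]
  ]
}}

```text
time_s: 33.05
tcp_pos: [0.4479, 0.3523, 0.0453]
ee_rot: [3.141, -0.001, 0.1]
ft_force: [0.6, 0.4, -3.4]
finger_gap: 0.0147
```

```bash
python3 - <<'E'
from h import *
p,R,s=pose(); print(p,s["ft_force"],s["torque"])
d=camera("side"); save(d,"pics/s16.png",(200,110,380,240),4); c=camera("wrist"); save(c,"pics/w17.png")
E
```

```text
[0.447941   0.35225641 0.04528692] [ 0.6166413   0.4394249  -3.41744474] [0.01509975 0.03220236 0.01201143]
```

View pics/s16.png

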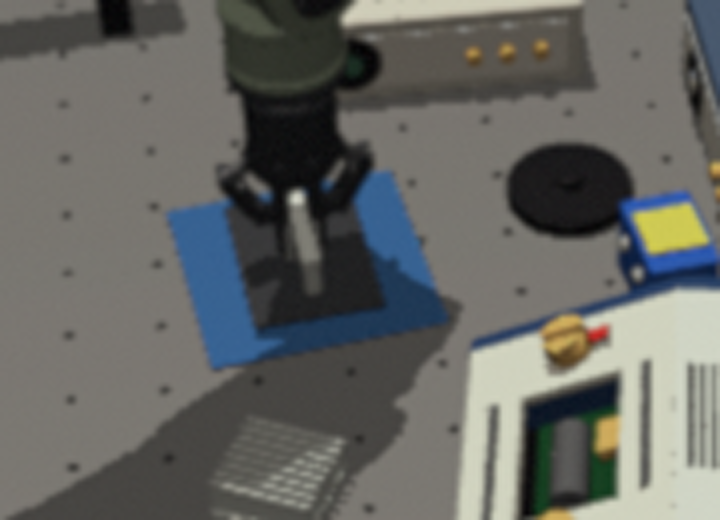

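View pics/w17.png

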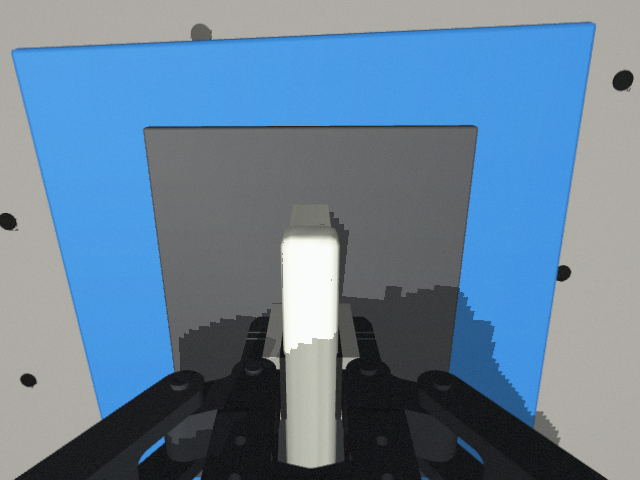

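Call:
{"api": "step_arm", "payload": {
  "rows": [
    [0,0,0,0,0,0.0005,255],
    [0,0,0,0,0,0.001,255],
    [0,0,0,0,0,0.0015,255],
    [0,0,0,0,0,0.002,255],
    [0,0,0,0,0,0.0025,255],
    [0,0,0,0,0,0.003,255],
    [0,0,0,0,0,0.003,255],
    [0,0,0,0,0,0.003,255],
    [0,0,0,0,0,0.003,255],
    [0,0,0,0,0,0.003,255]
  ]
}}

```text
time_s: 34.4
tcp_pos: [0.4479, 0.3522, 0.0423]
ee_rot: [3.141, -0.001, 0.1]
ft_force: [0.5, -0.3, -3.5]
finger_gap: 0.0148
```

Call:
{"api": "step_arm", "payload": {
  "rows": [
    [0,0,0,0,0,0.001,255],
    [0,0,0,0,0,0.002,255],
    [0,0,0,0,0,0.003,255],
    [0,0,0,0,0,0.004,255],
    [0,0,0,0,0,0.0045,255],
    [0,0,0,0,0,0.005,255],
    [0,0,0,0,0,0.005,255],
    [0,0,0,0,0,0.005,255],
    [0,0,0,0,0,0.005,255],
    [0,0,0,0,0,0.005,255]
  ]
}}

```text
time_s: 35.65
tcp_pos: [0.448, 0.3522, 0.0373]
ee_rot: [3.141, -0.001, 0.1]
ft_force: [-0.2, -0.7, -3.2]
finger_gap: 0.015
```

Call:
{"api": "step_arm", "payload": {
  "rows": [
    [0,0,0,0,0,0.0005,255],
    [0,0,0,0,0,0.001,255],
    [0,0,0,0,0,0.0015,255],
    [0,0,0,0,0,0.002,255],
    [0,0,0,0,0,0.002,255],
    [0,0,0,0,0,0.002,255],
    [0,0,0,0,0,0.002,255],
    [0,0,0,0,0,0.002,255],
    [0,0,0,0,0,0.002,255],
    [0,0,0,0,0,0.002,255]
  ]
}}

```text
time_s: 36.9
tcp_pos: [0.448, 0.3524, 0.0354]
ee_rot: [3.141, -0.002, 0.1]
ft_force: [1.7, 3.0, 0.3]
finger_gap: 0.0148
```

Contact (force changed from −3.2 to +0.3). Release and rise.

Call:
{"api": "step_arm", "payload": {
  "rows": [
    [0,0,0,0,0,0,220],
    [0,0,0,0,0,0,150],
    [0,0,0,0,0,0,80],
    [0,0,0,0,0,0,0],
    [0,0,0,0,0,0,0],
    [0,0,0,0,0,0,0],
    [0,0,0,0,0,0,0],
    [0,0,0,0,0,-0.02,0],
    [0,0,0,0,0,-0.07,0],
    [0,0,0,0,0,-0.13,0]
  ]
}}

```text
time_s: 38.15
tcp_pos: [0.4475, 0.352, 0.1677]
ee_rot: [3.141, -0.001, 0.1]
ft_force: [0.1, 0.5, 0.5]
finger_gap: 0.0853
```

Call:
{"api": "step_arm", "payload": {
  "rows": [
    [0,0,0,0,0,-0.05,0],
    [0,0,0,0,0,-0.1,0],
    [0,0,0,0,0,-0.13,0],
    [0,0,0,0,0,-0.13,0],
    [0,0,0,0,0,-0.13,0],
    [0,0,0,0,0,-0.13,0],
    [0,0,0,0,0,-0.13,0],
    [0,0,0,0,0,-0.13,0],
    [0,0,0,0,0,-0.13,0],
    [0,0,0,0,0,-0.13,0]
  ]
}}

```text
time_s: 39.4
tcp_pos: [0.4474, 0.3521, 0.2977]
ee_rot: [3.141, -0.001, 0.1]
ft_force: [0.4, 0.5, 0.3]
finger_gap: 0.0854
```

```bash
python3 - <<'E'
from h import *
p,R,s=pose(); print(s["time_s"],p,s["ft_force"],s["qvel"].round(3))
c=camera("wrist"); save(c,"pics/w20.png")
print([(np.round(q["xyz"],4),round(q["conf"],2)) for k in ["panel_grip","mat"] for q in place_of("wrist",k)[:1]])
c=camera("top"); save(c,"pics/t20.png")
for k in ["panel_grip","screwdriver_grip","stand","mat","cam_left_slot","cam_right_slot","lens_mount","heat_sink","lens_tube","driver_module","filter_wheel","solvent_jar","parts_box"]:
    print(k,[(np.round(q["xyz"],3),round(q["conf"],2)) for q in place_of("top",k)[:1]])
d=camera("side"); save(d,"pics/s20.png")
print([(np.round(q["xyz"],4),round(q["conf"],2)) for k in ["panel_grip","screwdriver_grip"] for q in place_of("side",k)[:1]])
E
```

```text
39.4 [0.44736394 0.35208469 0.29770126] [0.389589   0.4879879  0.26248008] [-0.    -0.     0.001  0.001  0.     0.    -0.002]
[(array([0.4497, 0.3503, 0.0425]), 0.55)]
panel_grip [(array([0.447, 0.347, 0.035]), 0.71)]
screwdriver_grip [(array([ 0.482, -0.323,  0.129]), 0.63)]
stand [(array([ 0.479, -0.325, -0.001]), 0.85)]
mat [(array([ 0.626, -0.003,  0.001]), 0.37)]
cam_left_slot [(array([0.626, 0.096, 0.149]), 0.65)]
cam_right_slot [(array([ 0.587, -0.092,  0.148]), 0.56)]
lens_mount [(array([ 0.76 , -0.287,  0.002]), 0.98)]
heat_sink [(array([0.41 , 0.098, 0.   ]), 0.67)]
lens_tube [(array([ 0.393, -0.083,  0.001]), 0.77)]
driver_module []
filter_wheel [(array([ 0.683,  0.413, -0.001]), 0.55)]
solvent_jar []
parts_box [(array([ 0.362, -0.561, -0.   ]), 0.88)]
[(array([0.4461, 0.3493, 0.0438]), 0.72)]
```

View pics/w20.png

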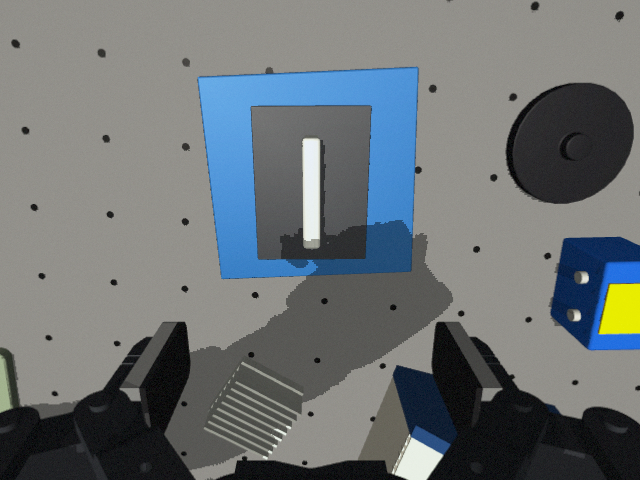

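View pics/t20.png

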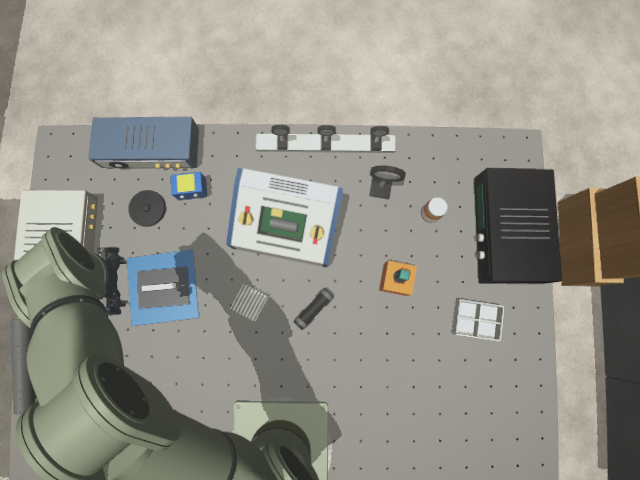

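View pics/s20.png

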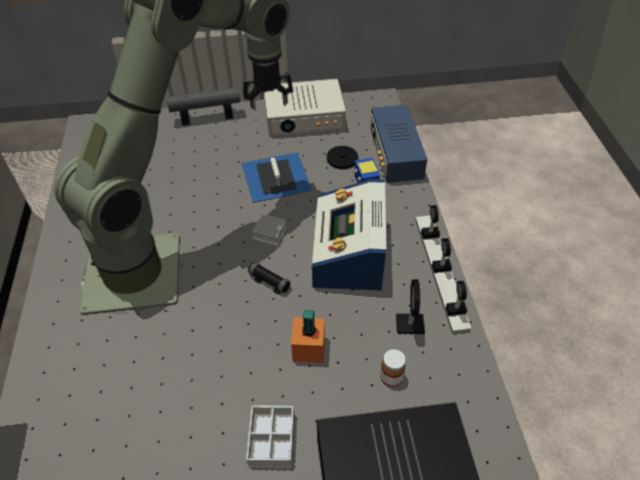

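The panel lies in the middle of the mat (bar at (311,190) in the wrist view). The screwdriver stands in its stand (side view (308,325)). Both tongues are parallel to the opening, and the robot is clear of everything.

```bash
python3 -c "
from station import *
print(close_job())"
```

```text
the job is handed in; nothing more can be done
None
```

I turned both cams with the screwdriver, put it back in its stand, and laid the panel flat, handle up, on the mat. The job was handed in at about 40 s of the 72 s allowed; `close_job()` reports no verdict.

- **Cams:** after the turns, both red tongues stood parallel to the panel's edges in the wrist and top views. I judged the angles from the pictures only; I have no joint reading.
- **Screwdriver:** its guard sits on the stand's top. Its position matched the stand's to about 5 mm in the worst of the checks, against the 12 mm allowed.
- **Panel:** the last checks put the handle bar at (0.446–0.450, 0.347–0.350), within about 6 mm of the mat's middle. Bar heights were 0.042–0.044 m from the wrist and side views but 0.035 m from the top view. That last one is just under the 0.036 m limit, but it is within that detector's 4 mm error. The wrist force showed contact with the mat before I let go.
- **Detections that failed or disagreed:**
  - Some final detections came back empty: the driver module and solvent jar in the top view, the screwdriver in the side view, and the mat in the wrist view.
  - The top view's final mat detection was wrong: it landed on the console, with low confidence.
  - The driver module and solvent jar look unmoved in the pictures.
- **Grasp depth:** I took the panel handle deeper in the fingers than intended because of a sign slip, and joint 6 reached its lower limit there (about 0.00 rad). The grasp held, and I lowered the panel step by step on the force reading. The other loose things that were detected matched their starting positions to about 5 mm.

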